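# Load two clips into the press tray, facing like the sample

## Robot

A 7-joint arm with a two-finger parallel gripper is mounted at the origin on a cart in front of the work surface, level with it; the furniture and walls round the work are solid. World frame = base frame: x ahead of the robot, y to its left, z up, the work surface at z = 0. Lengths are in mm, angles in rad, forces in N, time in s.
With the tool pointing down it reaches from about 425 to 875 mm from the base axis. Payload 4.7 kg.
Tool frame: the origin (TCP) lies midway between the tips of the shut fingers; the grasp point (between the pads) lies behind it (manip.grasp_offset is the z of the grasp point in the tool frame, in mm); z points along the fingers, y is the direction in which the jaws open and shut (so a half turn about z gives the same grasp; the last joint's range is limited). The gripper opens to 87 mm and grips with 3 to 60 N. Pads are 19 mm wide; open, the fingers measure 117 mm over their backs; the gripper's body (75 mm by 190 mm) begins 51 mm behind the grasp point.
Start: joints at [1.315, 0.321, -0.07, 1.45, 0.023, 1.371, -0.057], TCP at [173.229, -626.512, 222.587] pointing down, gripper open.
Joint ranges: [-2.86, 2.86], [-0.3, 2.09], [-1.38, 1.24], [0.06, 2.45], [-1.56, 4.7], [0.09, 2.05], [-2.69, 2.69]. Speed limits (rad/s): [2.57, 2.57, 3.14, 3.14, 3.14, 3.14, 3.14].

## Interface

Orientations are given as a unit quaternion [x, y, z, w].
In Python, from plant import manip gives the robot as it stands.
- The arm moves only by the tool play_rows, never from a script. Its argument "rows" is a list of rows, each a list of 2 entries, a list of its own where there are three numbers: the shift along the world's x, y, z in units of 25 mm (1.0 is 25 mm), then the turn, a rotation vector about the world's x, y, z in units of 5 degrees (1.0 is 5 degrees). A call has exactly 8 rows; each row is the pose to reach, as a shift and turn from the pose commanded when the call began; what a row does not reach only later rows make up. A row lasts 1/12 s, in which the tool goes at most 41.7 mm and 7.16 degrees, less where a joint would pass 70% of its speed; a pose out of reach is approached as far as the arm can. A call with a gripper value outside its range is refused whole. "grip" is the gripper's target within -1 to 1 (fully open at 1, half-way at 0, shut at -1), set as the call begins (left out, the last holds). The fingers move at their own pace and stop on an object; "newtons" is the grip in N (left out, the last holds). Time passes only in rows, so rows that repeat a pose let the fingers close, or fill a call up. It gives the time, the measured TCP pose, the force and the opening at its end, in the units of the state.
- manip.state(): the state, without advancing time (a new reading comes with each control period).
- manip.grab_frame(name): name is "scene" or "side" or "wrist"; returns a dict with "image" (420x560x3 uint8, red, green, blue), "fovy" (degrees; the focal length in pixels is half the picture's height over the tangent of half this angle, whatever the lens; pixels are square), "cx", "cy" (the principal point, pixels), "R" (3x3) and "t" (3): a world point X has camera coordinates R X + t. Camera axes: x right, y down, z forward; pixel columns grow to the right and rows downward; lengths in mm; the calibration is good to about 2 mm. A picture is of the moment at which its call begins. There is no depth.
- manip.sign_off(): hands the job in, once; it reports no verdict.
Trained networks look in a picture, given as the dict that the camera call returned (one of the last four; its "shot" number tells which), for a name from the list of things; names that differ only in an ending like _2 or _b are one class to them, and where a whole thing is asked for, a point or a joint stands for the part that bears it (a point fixed in the world has none). Each returns a list of dicts, best first, with "score" (0 to 1); they miss things now and then, are a little off and sometimes report something else, mostly with a low value. They report only what shows in the picture. A call takes as long as a camera call.
- manip.recognise(picture, label): "location" ([x, y, z] in mm, in the coordinates of the camera as it stood for that picture, good to about 4 mm: the middle of the surface that is visible of it).
- manip.regions_of(picture, label): "region" (420x560 bool, what is visible of it).
- manip.landmark_of(picture, label): "location" ([x, y, z] in mm, in the coordinates of the camera as it stood for that picture, good to about 4 mm: a listed point, or the origin of a listed thing).
The state is a dict: "clock": time; "joints": joint angles; "dq": joint speeds; "joint_efforts": joint torques, N m; "ee_pos": TCP position; "eef_rot": TCP orientation; "contact_force": force on the tool from outside, world axes, zero at the start; "wrist_torque": the same for the moment, N m; "finger_gap": finger opening in mm.
Only numpy, scipy, OpenCV 4.12 (cv2) and the standard library are available. Lean on these libraries where they do the work, as an engineer would, in place of code of your own. Each camera call takes 0.05 s, during which the arm holds its last target.

## Task

Put the two plain black clips (the ones without a square lug on the end) into the two empty pockets of the blue tray, one in each, lying flat on the pocket floor with their mouths facing the same way as the clip already in the middle pocket. The clips with a lug stay out of the tray.

Things in the scene. Friction and masses are not known exactly. Their poses are not given: they have to be found in the camera images.
- clip_a_mid (a point): Centre, half-way up, of one of the two plain clips (no lug): black, C-shaped, lying flat, 46 (x) x 67 (y) x 28 mm high, 26 g. y runs along its length: the C's open mouth is at the -y end, the closed end at +y. Straight back at x = -23 mm, top of the curved arm at x = +23 mm near y = 0: grip across x (46 mm) from above. z is up.
- clip_b_mid (a point): Centre, half-way up, of one of the two plain clips (no lug): black, C-shaped, lying flat, 46 (x) x 67 (y) x 28 mm high, 26 g. y runs along its length: the C's open mouth is at the -y end, the closed end at +y. Straight back at x = -23 mm, top of the curved arm at x = +23 mm near y = 0: grip across x (46 mm) from above. z is up.
- pocket_left (a point): Floor centre of the empty left (+y) pocket of the fixed blue tray (80 x 286 x 11 mm; 3 pockets in a row along y, 92 mm apart, the middle one holding a plain clip). Pocket 60 (x) x 82 (y) mm, floor 5 mm above the table, rails 6 mm above the floor, finger cut-outs in its two x sides. Axes: as those of the middle clip, whose mouth faces -y and straight back -x.
- pocket_right (a point): Floor centre of the empty right (-y) pocket of the fixed blue tray (80 x 286 x 11 mm; 3 pockets in a row along y, 92 mm apart, the middle one holding a plain clip). Pocket 60 (x) x 82 (y) mm, floor 5 mm above the table, rails 6 mm above the floor, finger cut-outs in its two x sides. Axes: as those of the middle clip, whose mouth faces -y and straight back -x.
- lug_clip_mid (a point): Centre of the loose clip that is not wanted: like the others but 47 x 74 x 31 mm, with a square lug on its closed (+y) end and a raised round boss. Site 14 mm above its underside.

How it is judged (in metres and radians):
At the end, for the whole second after the job is handed in: Each empty pocket holds one plain clip, either in either, at rest: flat (within 5 degrees), within 13 mm of the pocket's centre and 15 degrees of the tray, mouth the same way as the middle clip's. The loose lugged clip is over 60 mm from both pocket centres (((horizontal distance between clip_a_mid and pocket_left below 0.013 m and z of clip_a_mid in the frame of pocket_left between 0.01 and 0.018 m and angle between each of clip_a_mid, clip_b_mid's own z axis and vertical below 0.09 rad and angle between the y axis of clip_a_mid and the y axis of pocket_left, either way round below 0.27 rad and y of pocket_right in the frame of clip_a_mid below -0.1 m and horizontal distance between clip_b_mid and pocket_right below 0.013 m and z of clip_b_mid in the frame of pocket_right between 0.01 and 0.018 m and angle between the y axis of clip_b_mid and the y axis of pocket_right, either way round below 0.27 rad and y of pocket_left in the frame of clip_b_mid above 0.1 m) or (horizontal distance between clip_a_mid and pocket_right below 0.013 m and z of clip_a_mid in the frame of pocket_right between 0.01 and 0.018 m and angle between each of clip_a_mid, clip_b_mid's own z axis and vertical below 0.09 rad and angle between the y axis of clip_a_mid and the y axis of pocket_right, either way round below 0.27 rad and y of pocket_left in the frame of clip_a_mid above 0.1 m and horizontal distance between clip_b_mid and pocket_left below 0.013 m and z of clip_b_mid in the frame of pocket_left between 0.01 and 0.018 m and angle between the y axis of clip_b_mid and the y axis of pocket_left, either way round below 0.27 rad and y of pocket_right in the frame of clip_b_mid below -0.1 m)) and linear speed of each of clip_a, clip_b below 0.02 m/s and horizontal distance between lug_clip_mid and pocket_left above 0.06 m and horizontal distance between lug_clip_mid and pocket_right above 0.06 m); the robot touches nothing.
It also fails if it takes over 58 s, if anything falls off the work surface, if the arm or the gripper's body presses on something with over 40 N, if the wrist force passes 120 N, or if a joint passes its speed limit or range.

## Working session

There is one attempt and no reset: what is moved stays moved. The work goes in short steps, Python scripts to look and compute and a tool call to move; the robot and the scene stay as the last step left them, time stands still between calls to the robot, and variables do not carry over. Pictures are saved under pics/ and viewed, and the job is handed in when it is done.

Besides the shell and the picture viewer there is one more tool, called after "Emit:" as a command line: name --argument value ..., lists and objects as JSON in quotes. play_rows: Moves the arm, as the interface text tells. Its arguments: {"type":"object","properties":{"rows":{"type":"array"},"grip":{"type":"number"},"newtons":{"type":"number"}},"required":["rows"]}

```bash
mkdir -p pics; ls
python3 - <<'E'
from plant import manip
import cv2
print(manip.state()); print(manip.grasp_offset)
for n in ["scene","side","wrist"]:
    f=manip.grab_frame(n); cv2.imwrite(f"pics/{n}0.png",f["image"][:,:,::-1])
    print(n,f["fovy"],f["cx"],f["cy"],f["R"],f["t"])
    if n!="wrist":
      for l in ["clip_a_mid","lug_clip_mid","pocket_left","pocket_right"]:
        for d in manip.landmark_of(f,l):
            print(n,l,round(d["score"],2),(f["R"].T@(d["location"]-f["t"])).round(1))
E
```

```text
pics
{'clock': 0.0, 'joints': array([ 1.31507002,  0.32179156, -0.07007733,  1.45171289,  0.02260565,
        1.3707996 , -0.05686295]), 'dq': array([-9.39244755e-05, -9.47296180e-04,  6.71368304e-04,  1.08850952e-03,
        3.26204262e-04, -5.73401352e-04,  4.43097932e-06]), 'joint_efforts': array([-5.15162956e-04, -4.91284740e+01, -4.04338818e-01, -3.12529600e+01,
       -6.37514004e-02,  4.35996673e-02,  1.70881508e-04]), 'ee_pos': array([ 173.05867651, -625.94463511,  221.46286825]), 'eef_rot': array([ 9.90908349e-01,  1.34535192e-01, -1.83198070e-04, -9.44693085e-04]), 'contact_force': array([ 0.17121969, -0.15086579, -0.32435973]), 'wrist_torque': array([-0.04541918,  0.00750671,  0.00905682]), 'finger_gap': 86.78417884770538}
-18.700000000000003
scene 48.41298000957553 274.6795632156648 214.45361996834416 [[ 0.48292894 -0.87561178 -0.00914654]
 [-0.38109817 -0.20076114 -0.90247391]
 [ 0.78838051  0.4393165  -0.43064741]] [-225.9344469   237.5629374   823.59256757]
scene clip_a_mid 0.86 [511.  -78.5  19.4]
scene lug_clip_mid 0.7 [ 512.1 -361.    14.6]
scene pocket_left 0.69 [472.6 255.6   7.9]
scene pocket_right 0.87 [451.3  73.8   2.7]
side 47.8290612162082 291.2125188919213 216.7199859812108 [[-0.99823193  0.05822827 -0.01193668]
 [ 0.04090502  0.5272674  -0.84871424]
 [-0.04312534 -0.84770193 -0.52871698]] [ 466.59520706   34.65244452 1457.30755659]
side clip_a_mid 0.76 [511.4 -80.5  16.1]
side lug_clip_mid 0.53 [ 510.7 -357.7   22. ]
side pocket_right 0.9 [451.1  73.4   4.8]
wrist 61.90211068190198 278.51820340462217 211.9869159112395 [[ 0.26710278 -0.96366709 -0.00135769]
 [-0.93098912 -0.2584086   0.25784542]
 [-0.24882798 -0.06760723 -0.96618523]] [-650.04043275  -31.62611573  390.7374798 ]
```

View pics/scene0.png

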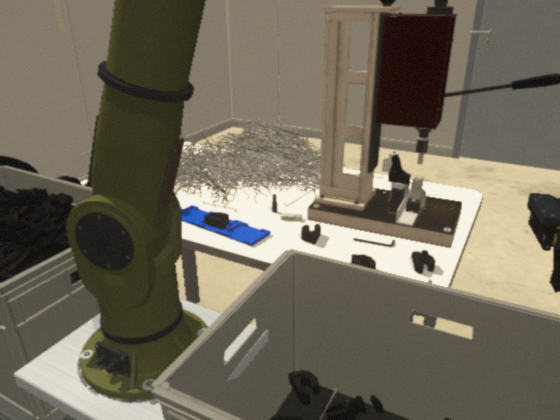

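View pics/side0.png

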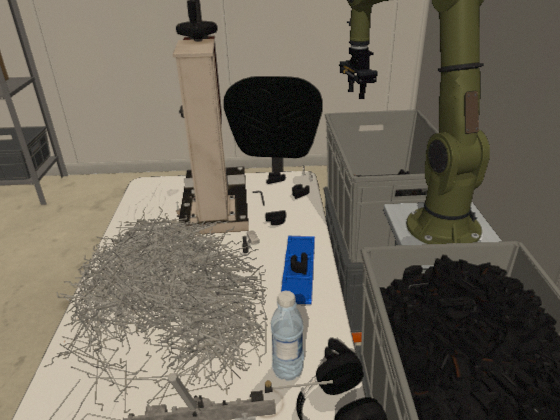

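View pics/wrist0.png

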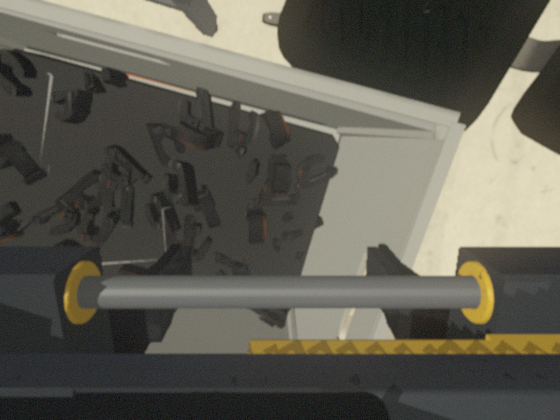

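The scene view shows the tray around (222,225) and three dark clips at (311,233), (363,261) and (424,262). The side view shows clips at (275,216) and (300,190), with a third mark at (275,178). I'll zoom in.

Run:
```python
import cv2
a=cv2.imread("pics/scene0.png")[170:290,165:465]; cv2.imwrite("pics/sz.png",cv2.resize(a,None,fx=2.6,fy=2.6,interpolation=3))
a=cv2.imread("pics/side0.png")[165:310,170:345]; cv2.imwrite("pics/dz.png",cv2.resize(a,None,fx=4,fy=4,interpolation=3))
```

```text
(no output)
```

View pics/sz.png

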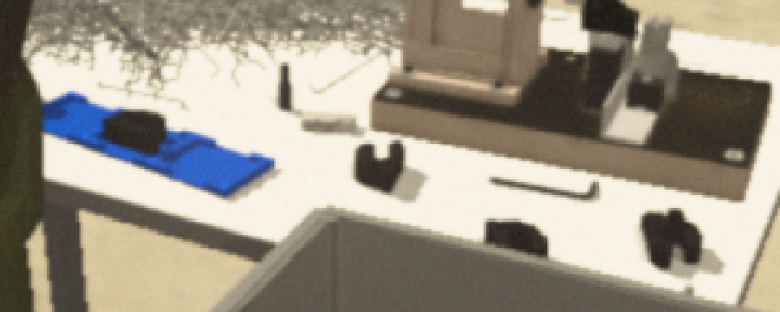

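View pics/dz.png

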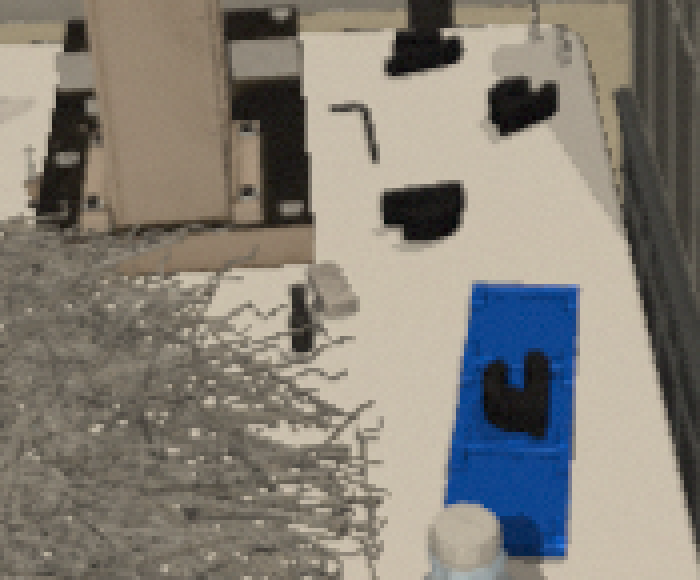

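```bash
cat > h.py <<'E'
from plant import manip
import cv2, numpy as np
def K(f):
    h=f["image"].shape[0]; fl=h/2/np.tan(np.radians(f["fovy"])/2); return fl
def ray(f,u,v):
    fl=K(f); d=f["R"].T@np.array([(u-f["cx"])/fl,(v-f["cy"])/fl,1]); o=-f["R"].T@f["t"]; return o,d
def onz(f,u,v,z):
    o,d=ray(f,u,v); return o+d*(z-o[2])/d[2]
def tri(p,q):
    (o1,d1),(o2,d2)=p,q
    A=np.stack([d1,-d2],1); s=np.linalg.lstsq(A,o2-o1,rcond=None)[0]
    a=o1+d1*s[0]; b=o2+d2*s[1]; return (a+b)/2, np.linalg.norm(a-b)
def pr(f,X):
    c=f["R"]@np.array(X)+f["t"]; return K(f)*c[:2]/c[2]+[f["cx"],f["cy"]]
def snap(n,fn):
    f=manip.grab_frame(n); cv2.imwrite(fn,f["image"][:,:,::-1]); return f
E
python3 - <<'E'
from h import *
s=manip.grab_frame("scene"); d=manip.grab_frame("side")
print("stem",tri(ray(s,423,150),ray(d,277,172)))
print("panel low-left", tri(ray(s,378,125),ray(d,310,155)),tri(ray(s,440,125),ray(d,235,150)))
print("panel top", tri(ray(s,382,12),ray(d,320,95)),tri(ray(s,455,15),ray(d,228,90)))
print("bin rim corner", [onz(s,291,253,z) for z in (0,50,100)])
for n,f in(("s",s),("d",d)):
  for l in ["clip_a_mid","lug_clip_mid","pocket_left","pocket_right"]:
    for r in manip.regions_of(f,l):
        m=np.argwhere(r["region"]).mean(0); print(n,l,round(r["score"],2),m.round(), onz(f,m[1],m[0],14).round())
E
```

```text
stem (array([ 532.39051714, -279.05063984,  172.52263156]), np.float64(188.9664502446291))
panel low-left (array([ 425.48501033, -210.67591985,  252.32268537]), np.float64(171.12783663972297)) (array([ 656.6699757 , -303.69491173,  221.61463621]), np.float64(137.02699833343596))
panel top (array([ 377.13997129, -227.32082187,  449.19421027]), np.float64(180.88228411733485)) (array([ 651.44137061, -306.58957536,  440.66782305]), np.float64(164.78644279146252))
bin rim corner [array([418.40628662, -72.02681016,   0.        ]), array([ 341.85808596, -110.82080654,   50.        ]), array([ 265.30988531, -149.61480292,  100.        ])]
s clip_a_mid 0.59 [233. 311.] [508. -82.  14.]
s lug_clip_mid 0.98 [261. 422.] [ 504. -361.   14.]
s pocket_left 0.62 [225. 224.] [442. 139.  14.]
s pocket_right 0.56 [225. 223.] [442. 141.  14.]
d clip_a_mid 0.68 [217. 276.] [510. -84.  14.]
d clip_a_mid 0.6 [190. 300.] [ 422. -252.   14.]
d clip_a_mid 0.36 [177. 275.] [ 506. -357.   14.]
d lug_clip_mid 0.7 [177. 275.] [ 504. -357.   14.]
d pocket_left 0.92 [268. 299.] [456. 183.  14.]
d pocket_left 0.38 [177. 276.] [ 503. -357.   14.]
d pocket_right 0.73 [268. 299.] [457. 181.  14.]
```

```bash
python3 - <<'E'
from h import *
s=manip.grab_frame("scene"); d=manip.grab_frame("side")
print("base corners scene",[onz(s,u,v,z).round() for u,v,z in [(452,240,0),(310,217,0),(463,200,0)]])
print("base side",[onz(d,u,v,0).round() for u,v in [(245,232),(248,170),(180,220)]])
print("chair tri",tri(ray(s,530,215),ray(d,273,115)))
def atx(f,u,v,x):
    o,dd=ray(f,u,v); return (o+dd*(x-o[0])/dd[0]).round()
for x in (550,600,650,700):
    print(x,[atx(s,u,v,x) for u,v in [(378,120),(443,128),(423,152),(382,12),(455,15),(323,190),(372,200)]])
print("tower side",[onz(d,u,v,50).round() for u,v in [(200,222),(228,222)]], tri(ray(s,325,8),ray(d,180,42)),tri(ray(s,400,8),ray(d,215,45)))
print("table edge",[onz(d,u,v,0).round() for u,v in [(318,172),(352,330)]], onz(s,270,262,0).round(),onz(s,480,190,0).round())
print("bottle",onz(d,287,375,0).round(), "headset",onz(d,340,380,0).round())
print("bin (right) rim", [tri(ray(s,u,v),ray(d,a,b)) for u,v,a,b in [(291,253,335,205)]])
E
python3 - <<'E'
import cv2
a=cv2.imread("pics/scene0.png")[0:300,280:560]; cv2.imwrite("pics/sz2.png",cv2.resize(a,None,fx=2,fy=2,interpolation=3))
a=cv2.imread("pics/side0.png")[0:280,150:450]; cv2.imwrite("pics/dz2.png",cv2.resize(a,None,fx=2.1,fy=2.1,interpolation=3))
E
```

```text
base corners scene [array([ 665., -399.,    0.]), array([620., -28.,   0.]), array([ 938., -383.,    0.])]
base side [array([608., -24.,   0.]), array([ 607., -452.,    0.]), array([ 817., -109.,    0.])]
chair tri (array([ 501.25285928, -548.98812178,  176.63281525]), np.float64(8.594864780439462))
550 [array([ 550., -218.,  310.]), array([ 550., -356.,  309.]), array([ 550., -322.,  252.]), array([ 550., -207.,  528.]), array([ 550., -348.,  524.]), array([550., -94., 119.]), array([ 550., -220.,  118.])]
600 [array([ 600., -203.,  297.]), array([ 600., -348.,  296.]), array([ 600., -313.,  236.]), array([ 600., -191.,  526.]), array([ 600., -339.,  522.]), array([600., -73.,  97.]), array([ 600., -205.,   96.])]
650 [array([ 650., -188.,  284.]), array([ 650., -341.,  283.]), array([ 650., -304.,  220.]), array([ 650., -176.,  524.]), array([ 650., -331.,  520.]), array([650., -52.,  75.]), array([ 650., -191.,   73.])]
700 [array([ 700., -173.,  271.]), array([ 700., -333.,  270.]), array([ 700., -294.,  205.]), array([ 700., -161.,  522.]), array([ 700., -323.,  518.]), array([700., -31.,  52.]), array([ 700., -176.,   51.])]
tower side [array([738., -13.,  50.]), array([655.,  -6.,  50.])] (array([726.13038121, -10.38902956, 545.91940817]), np.float64(34.87109559932793)) (array([ 664.86281042, -209.1699131 ,  522.68301015]), np.float64(18.768655128410714))
table edge [array([ 342., -413.,    0.]), array([350., 405.,   0.])] [359. -48.   0.] [1044. -417.    0.]
bottle [507. 524.   0.] headset [398. 544.   0.]
bin (right) rim [(array([ 329.30583613, -107.19138106,   45.16845642]), np.float64(25.310304039119377))]
```

View pics/sz2.png

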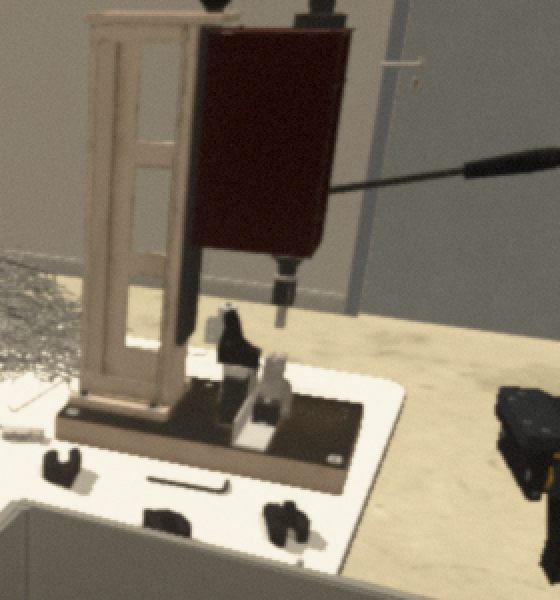

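View pics/dz2.png

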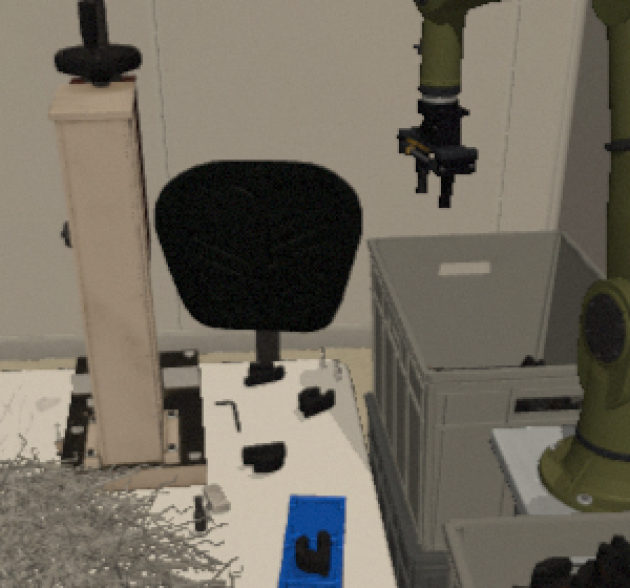

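Emit:
play_rows --rows '[[[0.2, 0.3, 0.6], [0, 0, 0]], [[0.7, 1.0, 1.8], [0, 0, 0]], [[1.4, 2.0, 2.8], [0, 0, 0]], [[2.2, 3.2, 3.4], [0, 0, 0]], [[3.1, 4.5, 3.7], [0, 0, 0]], [[4.0, 5.8, 4], [0, 0, 0]], [[4.9, 7.1, 4.2], [0, 0, 0]], [[5.8, 8.4, 4.4], [0, 0, 0]]]' --grip 1

```text
clock: 1.82
ee_pos: [319.5, -414.2, 334.6]
eef_rot: [0.991, 0.135, 0.0, 0.001]
contact_force: [0.9, 0.4, -0.0]
finger_gap: 87.3
```

Emit:
play_rows --rows '[[[0.9, 1.3, 0.1], [0, 0, -0.3]], [[1.8, 2.6, 0.2], [0, 0, -0.8]], [[2.6, 3.8, 0.3], [0, 0, -1.4]], [[3.3, 5.0, 0.4], [0, 0, -2]], [[3.9, 6.0, 0.5], [0, 0, -2.5]], [[4.3, 6.7, 0.5], [0, 0, -2.8]], [[4.5, 7.1, 0.5], [0, 0, -3]], [[4.5, 7.1, 0.5], [0, 0, -3]]]'

```text
clock: 2.48
ee_pos: [432.5, -235.0, 346.7]
eef_rot: [1.0, 0.007, 0.001, 0.0]
contact_force: [0.3, -0.5, -0.5]
finger_gap: 86.6
```

Run:
```python
from h import *
st=manip.state(); print(st["clock"],st["ee_pos"],st["eef_rot"],st["contact_force"])
f=snap("wrist","pics/w1.png")
for l in ["clip_a_mid","lug_clip_mid","pocket_left","pocket_right"]:
    for r in manip.landmark_of(f,l):
        p=f["R"].T@(r["location"]-f["t"]); print(l,round(r["score"],2),p.round(1),pr(f,p).round())
np.savez("w1.npz",**{k:f[k] for k in("R","t","cx","cy","fovy","image")})
```

```text
2.4833 [ 432.49697557 -234.9570029   346.66952106] [9.99974297e-01 7.10342293e-03 9.08726154e-04 3.47818488e-04] [ 0.28672318 -0.51537414 -0.48490089]
clip_a_mid 0.96 [512.2 -77.7  10.2] [164. 110.]
lug_clip_mid 0.72 [ 503.3 -359.9   13. ] [370. 120.]
pocket_right 0.76 [446.3  73.6   5.7] [ 63. 157.]
pocket_right 0.49 [ 506.3 -359.1   12.8] [370. 118.]
```

View pics/w1.png

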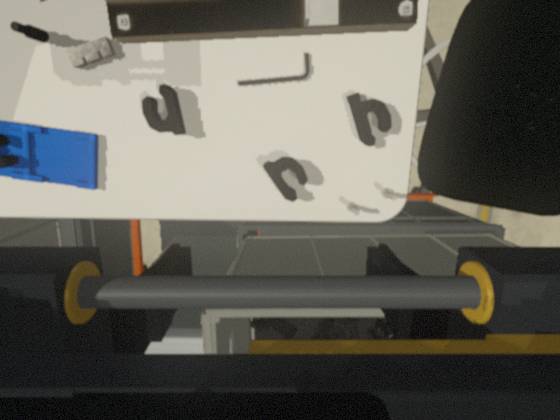

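Run:
```python
import cv2
a=cv2.imread("pics/w1.png")[70:220,0:420]
def z(x0,x1,y0,y1,k): return cv2.resize(cv2.imread("pics/w1.png")[y0:y1,x0:x1],None,fx=k,fy=k,interpolation=3)
cv2.imwrite("pics/w1z.png",cv2.hconcat([z(130,210,75,145,5)[:, :], z(330,410,80,150,5)]))
cv2.imwrite("pics/w1y.png",cv2.hconcat([z(250,330,145,215,5), z(0,80,110,180,5)]))
```

```text
(no output)
```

View pics/w1z.png

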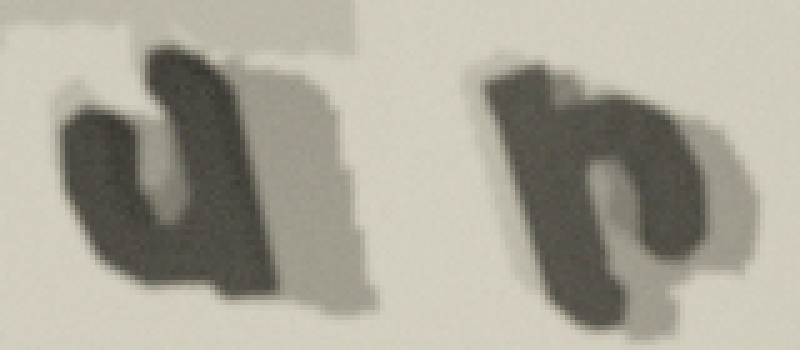

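View pics/w1y.png

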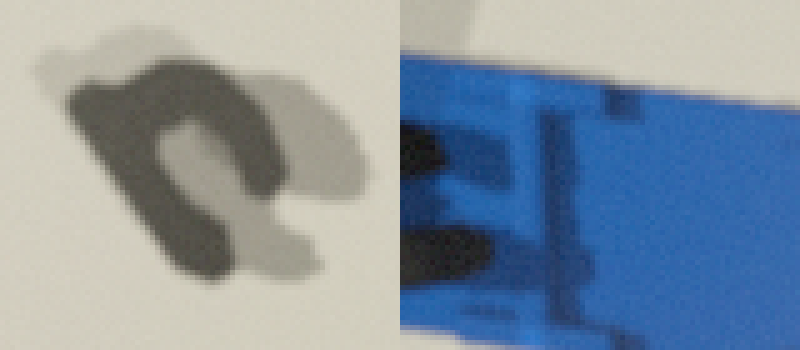

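```bash
cat >> h.py <<'E'
def rect(f,c,z,half,k,deg=0):
    # top-down map: right = +x rotated by deg, up = +y ; returns image
    fl=K(f); n=int(2*half*k); g=(np.arange(n)+.5)/k-half
    X,Y=np.meshgrid(g,-g); a=np.radians(deg); 
    W=np.stack([c[0]+np.cos(a)*X-np.sin(a)*Y,c[1]+np.sin(a)*X+np.cos(a)*Y,np.full_like(X,z)],-1)
    C=W@f["R"].T+f["t"]; m=(fl*C[...,:2]/C[...,2:]+[f["cx"],f["cy"]]).astype(np.float32)
    return cv2.remap(np.ascontiguousarray(f["image"][:,:,::-1]),m[...,0],m[...,1],cv2.INTER_CUBIC)
def grid(im,half,k,step=10):
    im=im.copy()
    for v in np.arange(-half+step-half%step if half%step else -half,half,step):
        p=int((v+half)*k); q=int((half-v)*k); col=(0,0,255) if abs(v)<1e-6 else (0,160,0)
        cv2.line(im,(p,0),(p,im.shape[0]),col,1); cv2.line(im,(0,q),(im.shape[1],q),col,1)
    return im
E
python3 - <<'E'
from h import *
f=dict(np.load("w1.npz"))
for k in ("cx","cy","fovy"): f[k]=float(f[k])
ims=[grid(rect(f,c,28,50,4),50,4) for c in [(512,-79),(440,-243),(505,-360)]]
cv2.imwrite("pics/r1.png",cv2.resize(cv2.hconcat(ims),(795,265)))
for i,im in enumerate(ims): pass
E
```

```text
(no output)
```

View pics/r1.png

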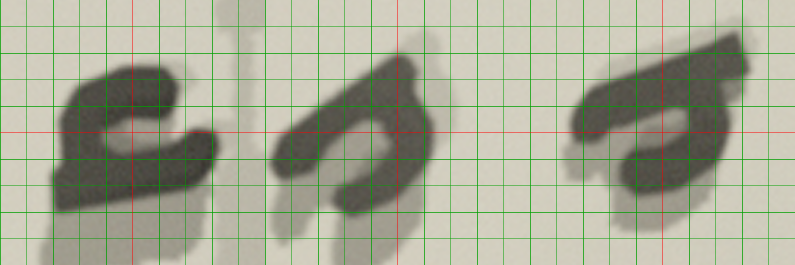

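Emit:
play_rows --rows '[[[0.3, 0.6, -0.4], [0, 0, 0.2]], [[0.8, 1.5, -1.2], [0, 0, 0.5]], [[1.4, 2.5, -2.1], [0, 0, 0.8]], [[2.0, 3.6, -3.1], [0, 0, 1.1]], [[2.5, 4.7, -4.1], [0, 0, 1.4]], [[2.9, 5.6, -5.0], [0, 0, 1.6]], [[3.1, 6.1, -5.6], [0, 0, 1.6]], [[3.2, 6.3, -5.9], [0, 0, 1.6]]]'

```text
clock: 3.4
ee_pos: [509.8, -77.8, 194.7]
eef_rot: [0.997, 0.076, -0.002, -0.001]
contact_force: [0.2, 0.2, 0.0]
finger_gap: 86.7
```

Run:
```python
from h import *
st=manip.state(); print(st["clock"],st["ee_pos"],st["eef_rot"],st["joints"].round(2))
f=snap("wrist","pics/w2.png")
print("cam",-f["R"].T@f["t"])
for l in ["clip_a_mid","pocket_left","pocket_right"]:
    for r in manip.landmark_of(f,l):
        p=f["R"].T@(r["location"]-f["t"]); print(l,round(r["score"],2),p.round(1),pr(f,p).round())
cv2.imwrite("pics/r2.png",grid(rect(f,(512,-78),28,50,6),50,6))
```

```text
3.4 [509.78282492 -77.83496208 194.74103503] [ 0.99710125  0.07605358 -0.00175349 -0.00137208] [ 0.7   0.09 -0.63  1.8   0.05  1.28 -1.36]
cam [580.28921882 -68.00990165 356.76658602]
clip_a_mid 0.71 [513.3 -80.1  11.3] [282. 188.]
pocket_right 0.76 [444.3  73.    3.8] [129. 228.]
```

View pics/w2.png

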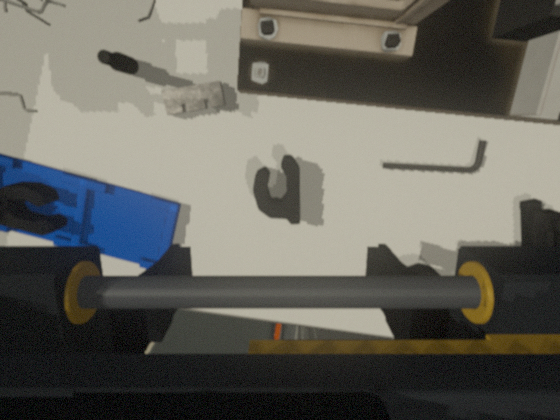

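View pics/r2.png

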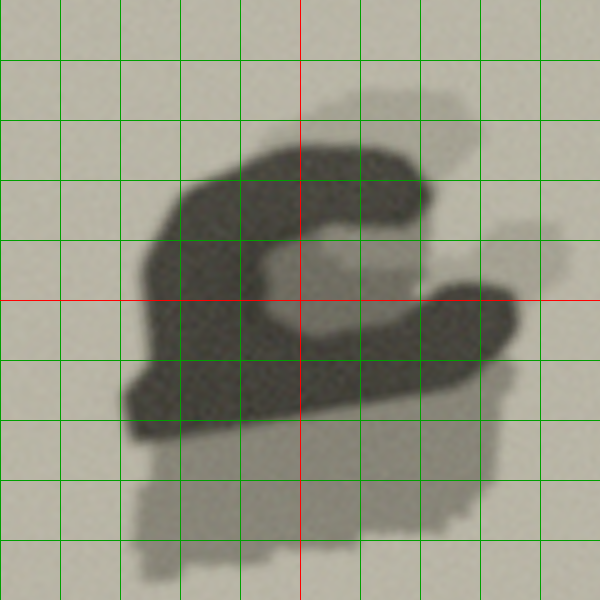

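Emit:
play_rows --rows '[[[0, 0, 0], [0, 0, 1.0]], [[0, 0, 0], [0, 0, 2.4]], [[0.1, 0.1, 0], [0, 0, 3.8]], [[0.1, 0.1, -0.1], [0, 0, 5.2]], [[0.1, 0.1, -0.3], [0, 0, 6.6]], [[0.1, 0.1, -0.6], [0, 0, 8.0]], [[0.1, 0.1, -0.9], [0, 0, 9.4]], [[0.1, 0.1, -1.2], [0, 0, 10.8]]]'

```text
clock: 4.27
ee_pos: [513.9, -81.2, 168.9]
eef_rot: [0.854, 0.52, 0.001, 0.001]
contact_force: [-0.6, 0.1, -0.8]
finger_gap: 87.0
```

Emit:
play_rows --rows '[[[0, 0, -0.3], [0, 0, 1.4]], [[0, 0, -0.6], [0, 0, 2.8]], [[0, 0, -0.9], [0, 0, 4.2]], [[0, 0, -1.2], [0, 0, 5.6]], [[0, 0, -1.5], [0, 0, 7.0]], [[0, 0, -1.8], [0, 0, 8.4]], [[0, 0, -2.0], [0, 0, 9.8]], [[0, 0, -2.2], [0, 0, 11.2]]]'

```text
clock: 4.93
ee_pos: [513.8, -81.4, 113.6]
eef_rot: [0.51, 0.86, -0.0, 0.001]
contact_force: [-0.1, -0.5, 0.5]
finger_gap: 87.2
```

Emit:
play_rows --rows '[[[0, 0, 0], [0, 0, 1.4]], [[0, 0, 0], [0, 0, 2.8]], [[0, 0, 0], [0, 0, 4.2]], [[0, 0, 0], [0, 0, 5.6]], [[0, 0, 0], [0, 0, 7.0]], [[0, 0, 0], [0, 0, 8.4]], [[0, 0, 0], [0, 0, 9.8]], [[0, 0, 0], [0, 0, 11.0]]]'

```text
clock: 5.6
ee_pos: [513.9, -81.5, 113.9]
eef_rot: [0.056, 0.998, -0.001, 0.001]
contact_force: [-0.0, -0.5, -0.3]
finger_gap: 87.0
```

Emit:
play_rows --rows '[[[0, 0, 0], [0, 0, 1.2]], [[0, 0, 0], [0, 0, 2.3]], [[0, 0, 0], [0, 0, 3.0]], [[0, 0, 0], [0, 0, 3.2]], [[0, 0, 0], [0, 0, 3.2]], [[0, 0, 0], [0, 0, 3.2]], [[0, 0, 0], [0, 0, 3.2]], [[0, 0, 0], [0, 0, 3.2]]]'

```text
clock: 6.27
ee_pos: [513.3, -79.3, 112.8]
eef_rot: [-0.082, 0.997, -0.0, 0.0]
contact_force: [0.2, -0.3, -0.1]
finger_gap: 87.1
```

Run:
```python
from h import *
from scipy.spatial.transform import Rotation as Ro
st=manip.state(); print(st["clock"],st["ee_pos"],Ro.from_quat(st["eef_rot"]).as_matrix().round(3),st["joints"].round(2))
f=snap("wrist","pics/w3.png")
print("cam",-f["R"].T@f["t"])
cv2.imwrite("pics/r3.png",grid(rect(f,(512,-78),28,50,6),50,6))
```

```text
6.2667 [513.29958473 -79.347612   112.77324045] [[-0.987 -0.163  0.   ]
 [-0.163  0.987 -0.   ]
 [-0.    -0.    -1.   ]] [ 0.94  0.24 -0.93  1.88  0.21  1.13  1.67]
cam [444.48554344 -91.15168871 275.00801086]
```

View pics/w3.png

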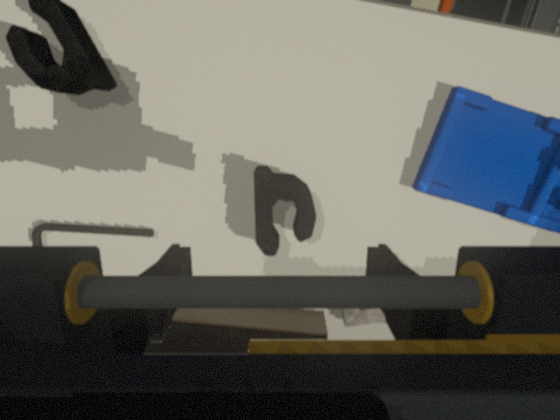

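View pics/r3.png

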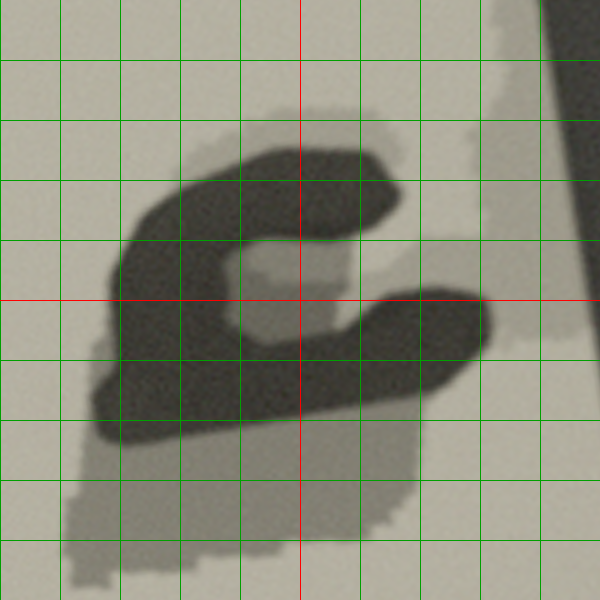

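Emit:
play_rows --rows '[[[-0.1, 0.1, -0.6], [0, 0, 0]], [[-0.1, 0.1, -1.6], [0, 0, 0]], [[-0.1, 0.1, -2.6], [0, 0, 0]], [[-0.1, 0.1, -3.4], [0, 0, 0]], [[-0.1, 0.1, -3.9], [0, 0, 0]], [[-0.1, 0.1, -4.2], [0, 0, 0]], [[-0.1, 0.1, -4.3], [0, 0, 0]], [[-0.1, 0.1, -4.3], [0, 0, 0]]]'

```text
clock: 6.98
ee_pos: [511.0, -76.4, 5.2]
eef_rot: [-0.082, 0.997, 0.0, 0.0]
contact_force: [-0.1, -0.7, 0.5]
finger_gap: 87.0
```

Emit:
play_rows --rows '[[[0, 0, 0], [0, 0, 0]], [[0, 0, 0], [0, 0, 0]], [[0, 0, 0], [0, 0, 0]], [[0, 0, 0], [0, 0, 0]], [[0, 0, 0], [0, 0, 0]], [[0, 0, 0], [0, 0, 0]], [[0, 0, 0], [0, 0, 0]], [[0, 0, 0], [0, 0, 0]]]' --grip -1 --newtons 15

```text
clock: 7.65
ee_pos: [510.7, -76.5, 5.2]
eef_rot: [-0.082, 0.997, 0.0, 0.0]
contact_force: [-0.2, 0.1, 0.7]
finger_gap: 45.7
```

Emit:
play_rows --rows '[[[0, 0, 0.5], [0, 0, 0]], [[0, 0, 1.5], [0, 0, 0]], [[0, 0.1, 2.6], [0, 0, 0]], [[-0.1, 0.4, 3.6], [0, 0, -1]], [[-0.3, 0.8, 4.4], [0, 0, -2.4]], [[-0.6, 1.3, 5.1], [0, 0, -3.8]], [[-0.9, 2.0, 5.6], [0, 0, -5.2]], [[-1.2, 2.8, 6.0], [0, 0, -6.6]]]'

```text
clock: 8.32
ee_pos: [481.0, -6.2, 157.1]
eef_rot: [0.207, 0.978, -0.0, 0.001]
contact_force: [0.9, -0.7, -1.0]
finger_gap: 45.7
```

Emit:
play_rows --rows '[[[-0.2, 0.6, 0], [0, 0, -1.4]], [[-0.4, 1.2, 0], [0, 0, -2.8]], [[-0.6, 1.8, 0], [0, 0, -4.2]], [[-0.8, 2.3, 0], [0, 0, -5.6]], [[-1.0, 2.7, 0], [0, 0, -7.0]], [[-1.2, 3.0, 0], [0, 0, -8.4]], [[-1.3, 3.2, 0], [0, 0, -9.8]], [[-1.3, 3.2, 0], [0, 0, -11.2]]]'

```text
clock: 8.98
ee_pos: [447.5, 75.3, 155.7]
eef_rot: [0.641, 0.768, -0.0, 0.0]
contact_force: [0.3, -1.2, -0.8]
finger_gap: 45.2
```

Emit:
play_rows --rows '[[[0, 0, 0], [0, 0, -1.4]], [[0, 0, 0], [0, 0, -2.6]], [[0, 0, 0], [0, 0, -3.2]], [[0, 0, 0], [0, 0, -3.3]], [[0, 0, 0], [0, 0, -3.3]], [[0, 0, 0], [0, 0, -3.3]], [[0, 0, 0], [0, 0, -3.3]], [[0, 0, 0], [0, 0, -3.3]]]'

```text
clock: 9.65
ee_pos: [448.2, 73.6, 155.2]
eef_rot: [0.743, 0.669, 0.0, 0.0]
contact_force: [0.5, -0.9, 0.3]
finger_gap: 45.1
```

Run:
```python
from h import *
from scipy.spatial.transform import Rotation as Ro
st=manip.state(); print(st["clock"],st["ee_pos"],Ro.from_quat(st["eef_rot"]).as_matrix().round(3),st["joints"].round(2))
f=snap("wrist","pics/w4.png")
print("cam",-f["R"].T@f["t"])
for l in ["pocket_left","pocket_right"]:
    for r in manip.landmark_of(f,l):
        p=f["R"].T@(r["location"]-f["t"]); print(l,round(r["score"],2),p.round(1),pr(f,p).round())
np.savez("w4.npz",**{k:f[k] for k in("R","t","cx","cy","fovy","image")})
cv2.imwrite("pics/r4.png",grid(rect(f,(455,165),11,160,1.8),160,1.8,20))
s=snap("scene","pics/s4.png"); d=snap("side","pics/d4.png")
for n,f in(("s",s),("d",d)):
  for l in ["pocket_left","pocket_right"]:
    for r in manip.landmark_of(f,l): print(n,l,round(r["score"],2),(f["R"].T@(r["location"]-f["t"])).round(1))
```

```text
9.65 [448.20701792  73.55237432 155.1746316 ] [[ 0.104  0.995  0.   ]
 [ 0.995 -0.104 -0.   ]
 [-0.     0.    -1.   ]] [ 0.82 -0.03 -1.01  1.97 -0.03  1.18 -0.28]
cam [456.02518504 142.97344919 317.40767343]
pocket_right 0.82 [446.5  73.4   2.4] [276. 198.]
s pocket_right 0.65 [448.3  76.9   5.4]
d pocket_left 0.95 [471.5 260.4   2.5]
d pocket_right 0.74 [451.5  74.4   4.7]
```

View pics/w4.png

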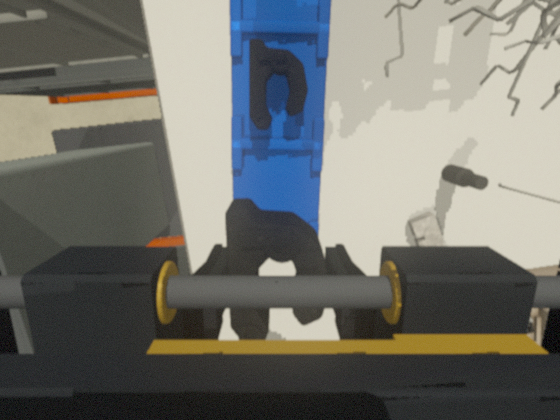

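View pics/r4.png

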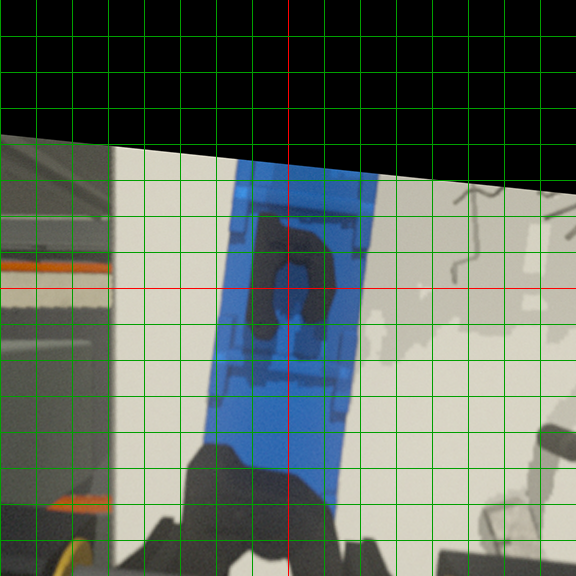

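Run:
```python
from h import *
f=dict(np.load("w4.npz"))
for k in ("cx","cy","fovy"): f[k]=float(f[k])
cv2.imwrite("pics/r4b.png",grid(rect(f,(448.2,73.6),178,60,5,-6),60,5,10))
```

```text
(no output)
```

View pics/r4b.png

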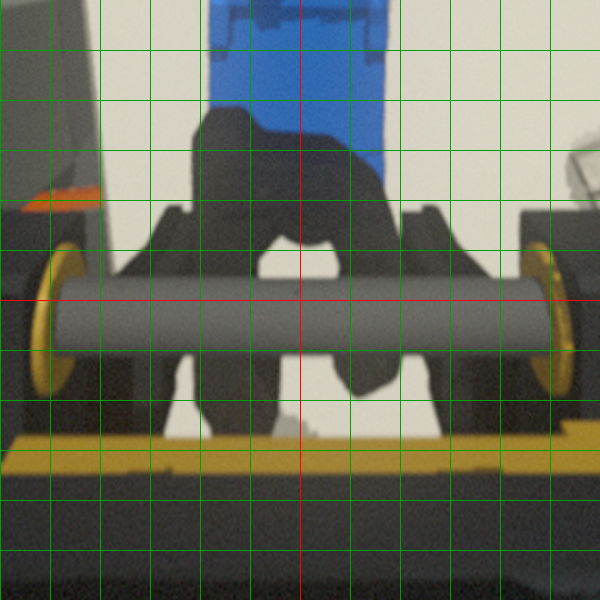

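Emit:
play_rows --rows '[[[0, 0, -0.7], [0, 0, -0.2]], [[0, 0, -1.8], [0, 0, -0.2]], [[0, 0, -3.0], [0, 0, -0.2]], [[0, 0, -4.0], [0, 0, -0.2]], [[0, 0, -4.8], [0, 0, -0.2]], [[0, 0, -5.3], [0, 0, -0.2]], [[0, 0, -5.6], [0, 0, -0.2]], [[0, 0, -5.7], [0, 0, -0.2]]]'

```text
clock: 10.77
ee_pos: [447.4, 73.6, 11.5]
eef_rot: [0.749, 0.662, -0.001, -0.001]
contact_force: [-0.6, -0.1, -0.5]
finger_gap: 45.3
```

Run:
```python
from h import *
st=manip.state(); print(st["clock"],st["ee_pos"],st["contact_force"])
d=snap("side","pics/d5.png"); s=snap("scene","pics/s5.png")
a=d["image"][200:320,250:350,::-1]; b=s["image"][180:260,150:290,::-1]
cv2.imwrite("pics/z5.png",cv2.hconcat([cv2.resize(a,(400,480),interpolation=3),cv2.resize(b,(400,480),interpolation=3)]))
```

```text
10.7667 [447.4301976   73.55903755  11.51370362] [-0.56682561 -0.14127232 -0.53242361]
```

View pics/z5.png

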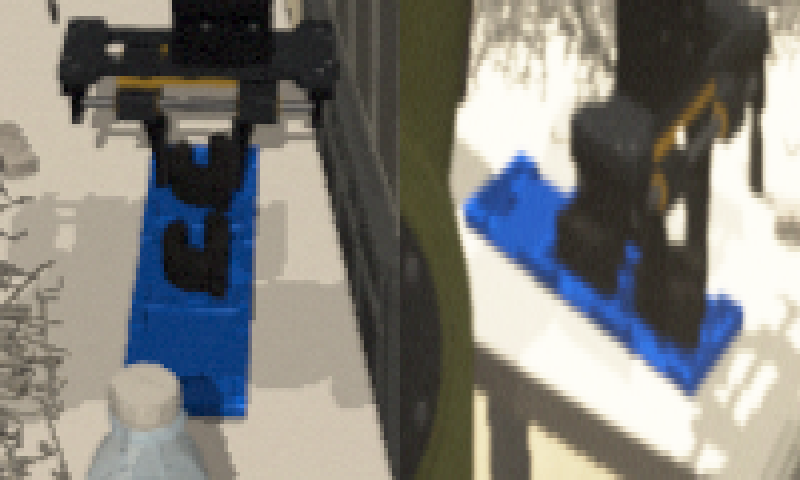

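The clip sits over the right pocket, aligned like the middle clip. I'll release it and retreat.

Emit:
play_rows --rows '[[[0, 0, -0.04], [0, 0, 0]], [[0, 0, -0.04], [0, 0, 0]], [[0, 0, -0.04], [0, 0, 0]], [[0, 0, -0.04], [0, 0, 0]], [[0, 0, -0.04], [0, 0, 0]], [[0, 0, -0.04], [0, 0, 0]], [[0, 0, -0.04], [0, 0, 0]], [[0, 0, -0.04], [0, 0, 0]]]' --grip 0.6

```text
clock: 11.53
ee_pos: [448.2, 73.4, 11.6]
eef_rot: [0.749, 0.662, 0.0, 0.0]
contact_force: [0.3, -0.4, 0.3]
finger_gap: 69.6
```

Emit:
play_rows --rows '[[[0, 0, 0.3], [0, 0, 0]], [[0, 0, 1.0], [0, 0, 0]], [[0, 0, 2.1], [0, 0, 0]], [[0, 0, 3.4], [0, 0, 0]], [[0, -0.3, 4.8], [0, 0, 0]], [[0, -0.6, 6.0], [0, 0, 0]], [[0, -0.8, 7.0], [0, 0, 0]], [[0, -1.0, 7.5], [0, 0, 0]]]'

```text
clock: 12.2
ee_pos: [449.8, 48.6, 202.9]
eef_rot: [0.749, 0.663, 0.001, 0.002]
contact_force: [0.9, 0.5, -0.4]
finger_gap: 69.7
```

Run:
```python
from h import *
st=manip.state(); print(st["clock"],st["ee_pos"],st["finger_gap"],st["contact_force"],st["joints"].round(2))
f=snap("wrist","pics/w6.png")
print("cam",-f["R"].T@f["t"])
cv2.imwrite("pics/r6.png",grid(rect(f,(447.5,73.5),11,70,4,-6.9),70,4,10))
for l in ["clip_a_mid","pocket_left","pocket_right"]:
    for r in manip.landmark_of(f,l):
        p=f["R"].T@(r["location"]-f["t"]); print(l,round(r["score"],2),p.round(1),pr(f,p).round())
```

```text
12.2 [449.81907152  48.63211587 202.9187287 ] 69.70011469198553 [ 0.93073078  0.54511365 -0.3819754 ] [ 0.9  -0.11 -0.99  1.92 -0.1   1.28 -0.18]
cam [458.03725197 118.22485823 365.097858  ]
clip_a_mid 0.98 [452.3  68.5  14.3] [277. 170.]
pocket_right 0.62 [447.3  70.4   4.8] [272. 168.]
```

View pics/w6.png

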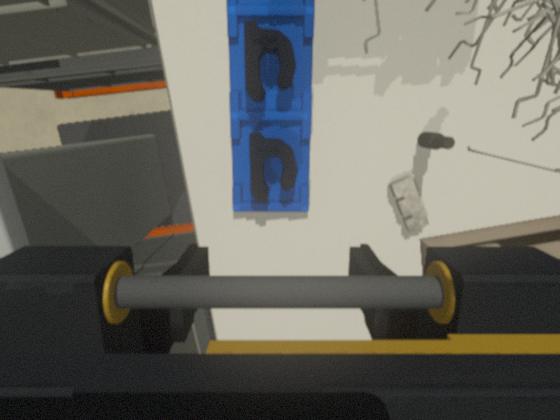

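View pics/r6.png

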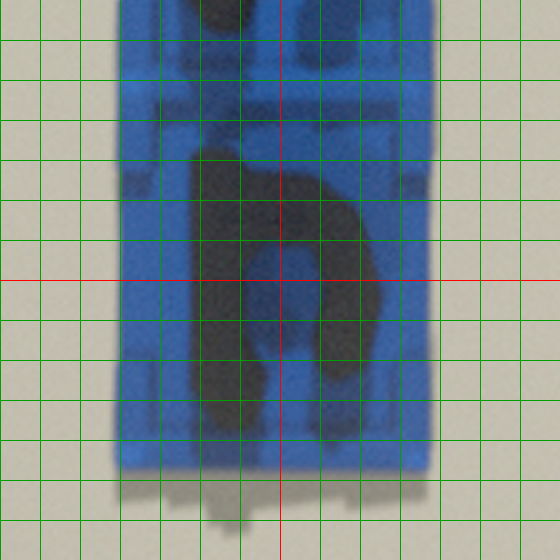

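The first clip is in the right pocket: the rectified view shows it centred within about 3 mm and aligned with the tray. Next is clip C, near (440,-243).

Emit:
play_rows --rows '[[[0, -0.5, 0.2], [0, 0, -0.5]], [[0, -1.5, 0.3], [0, 0, -1.2]], [[0, -2.7, 0.4], [0, 0, -1.9]], [[0, -4.0, 0.4], [0, 0, -2.6]], [[0, -5.3, 0.4], [0, 0, -3.3]], [[-0.1, -6.6, 0.4], [0, 0, -4]], [[-0.1, -7.9, 0.3], [0, 0, -4.7]], [[-0.2, -9.1, 0.2], [0, 0, -5.5]]]' --grip 1

```text
clock: 13.07
ee_pos: [442.2, -181.2, 202.9]
eef_rot: [0.886, 0.463, -0.0, -0.001]
contact_force: [0.1, -0.8, -0.4]
finger_gap: 87.1
```

Emit:
play_rows --rows '[[[0, -0.8, -0.2], [0, 0, -1.0]], [[-0.1, -1.5, -0.3], [0, 0, -2.0]], [[-0.1, -2.0, -0.4], [0, 0, -2.7]], [[-0.1, -2.3, -0.4], [0, 0, -3.0]], [[-0.1, -2.5, -0.4], [0, 0, -3.1]], [[-0.1, -2.5, -0.4], [0, 0, -3.1]], [[-0.1, -2.5, -0.4], [0, 0, -3.1]], [[-0.1, -2.5, -0.4], [0, 0, -3.1]]]'

```text
clock: 13.73
ee_pos: [441.0, -240.4, 194.1]
eef_rot: [0.939, 0.343, 0.0, -0.0]
contact_force: [-1.0, 0.1, -0.7]
finger_gap: 86.8
```

Run:
```python
from h import *
from scipy.spatial.transform import Rotation as Ro
st=manip.state(); print(st["clock"],st["ee_pos"],Ro.from_quat(st["eef_rot"]).as_matrix()[:,0].round(3),st["joints"].round(2))
f=snap("wrist","pics/w7.png")
print("cam",-f["R"].T@f["t"])
for l in ["clip_a_mid","lug_clip_mid"]:
    for r in manip.landmark_of(f,l):
        p=f["R"].T@(r["location"]-f["t"]); print(l,round(r["score"],2),p.round(1),pr(f,p).round())
cv2.imwrite("pics/r7.png",grid(rect(f,(440,-243),28,50,6,-50),50,6))
```

```text
13.7333 [ 440.99585488 -240.44322944  194.1489484 ] [0.765 0.644 0.   ] [ 1.15  0.06 -0.72  1.83  0.04  1.27 -0.46]
cam [ 495.24742071 -195.66264936  356.42765343]
lug_clip_mid 0.63 [ 508.2 -362.    10.8] [411. 217.]
```

View pics/w7.png

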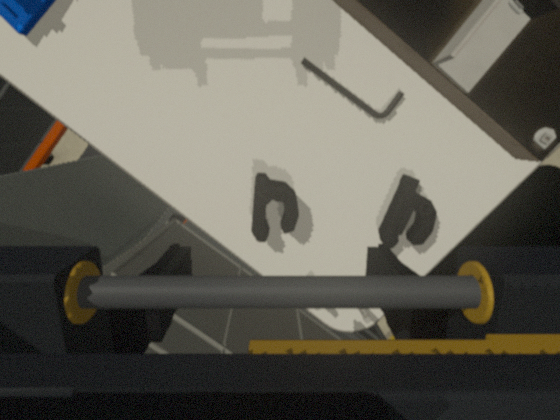

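View pics/r7.png

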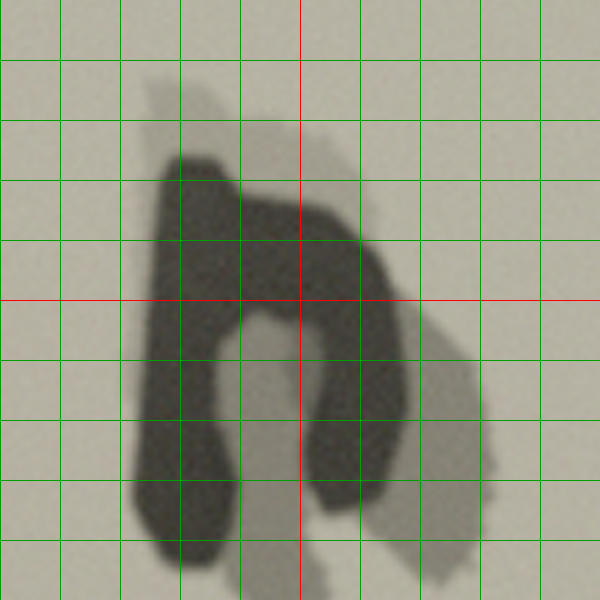

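Run:
```python
from h import *
s=manip.grab_frame("scene"); d=manip.grab_frame("side")
print(tri(ray(s,291,253),ray(d,354,176)))
a=d["image"][90:240,230:460,::-1]; cv2.imwrite("pics/d8.png",cv2.resize(a,None,fx=3.4,fy=3.4,interpolation=3))
```

```text
(array([ 253.993367  , -156.41912929,  108.82898887]), np.float64(2.7615929151335883))
```

View pics/d8.png

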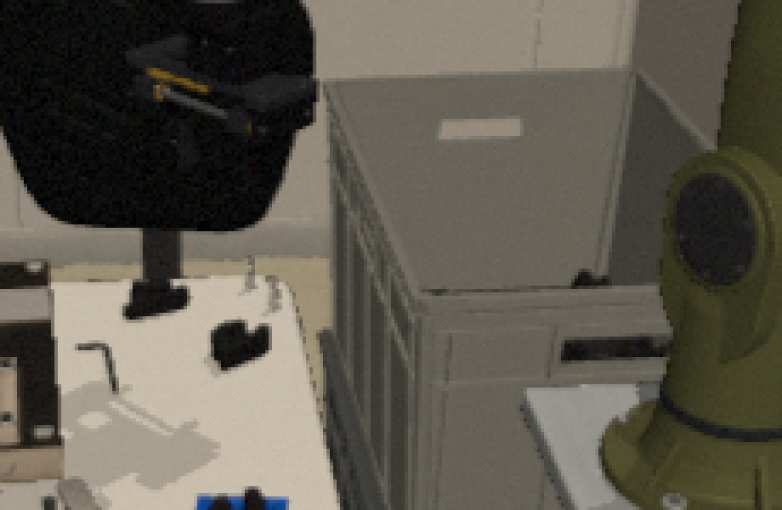

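The bin rim corner is at x≈254 and z≈109, so the gripper body clears it. I'll descend on clip C.

Emit:
play_rows --rows '[[[-0.1, -0.1, -0.6], [0, 0, -0.3]], [[-0.3, -0.2, -1.7], [0, 0, -0.7]], [[-0.5, -0.3, -2.9], [0, 0, -1.1]], [[-0.5, -0.3, -4.1], [0, 0, -1.1]], [[-0.5, -0.3, -5.0], [0, 0, -1.1]], [[-0.5, -0.3, -5.5], [0, 0, -1.1]], [[-0.5, -0.3, -5.7], [0, 0, -1.1]], [[-0.5, -0.3, -5.7], [0, 0, -1.1]]]'

```text
clock: 14.65
ee_pos: [428.0, -248.6, 51.1]
eef_rot: [0.955, 0.296, -0.0, -0.001]
contact_force: [0.1, 0.3, 1.1]
finger_gap: 87.2
```

Run:
```python
from h import *
from scipy.spatial.transform import Rotation as Ro
st=manip.state(); print(st["clock"],st["ee_pos"],Ro.from_quat(st["eef_rot"]).as_matrix()[:,0].round(3),st["joints"].round(2))
f=snap("wrist","pics/w9.png")
cv2.imwrite("pics/r9.png",grid(rect(f,(428,-248),28,50,6,-55),50,6))
```

```text
14.65 [ 428.02709416 -248.58546348   51.08023916] [ 0.824  0.566 -0.   ] [ 1.11  0.22 -0.69  2.    0.17  0.98 -0.63]
```

View pics/w9.png

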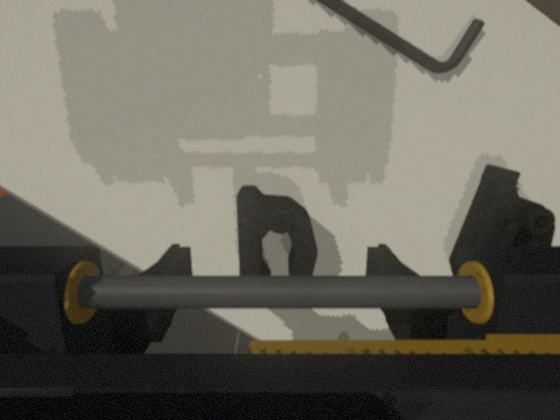

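View pics/r9.png

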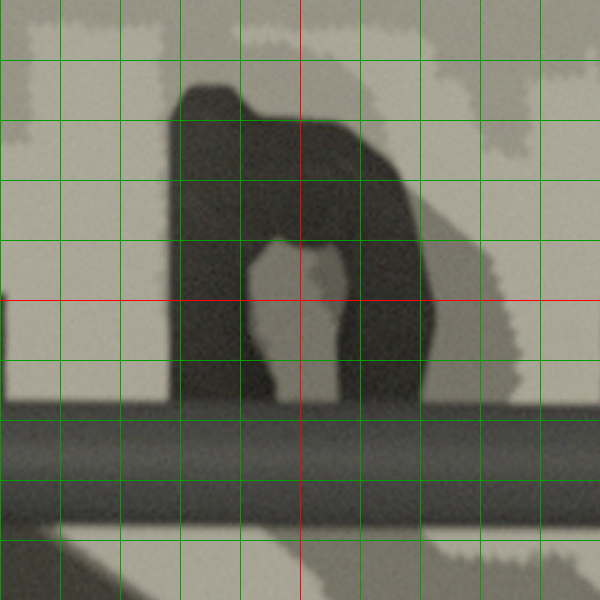

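Clip C is well centred between the fingers and aligned with them, so I'll descend and grip.

Emit:
play_rows --rows '[[[0, 0, -0.4], [0, 0, 0]], [[0, 0, -0.9], [0, 0, 0]], [[0, 0, -1.4], [0, 0, 0]], [[0, 0, -1.7], [0, 0, 0]], [[0, 0, -1.8], [0, 0, 0]], [[0, 0, -1.84], [0, 0, 0]], [[0, 0, -1.84], [0, 0, 0]], [[0, 0, -1.84], [0, 0, 0]]]'

```text
clock: 15.37
ee_pos: [428.6, -249.1, 5.8]
eef_rot: [0.955, 0.296, 0.0, 0.0]
contact_force: [0.5, -0.8, 1.0]
finger_gap: 87.0
```

Emit:
play_rows --rows '[[[0, 0, 0], [0, 0, 0]], [[0, 0, 0], [0, 0, 0]], [[0, 0, 0], [0, 0, 0]], [[0, 0, 0], [0, 0, 0]], [[0, 0, 0], [0, 0, 0]], [[0, 0, 0], [0, 0, 0]], [[0, 0, 0], [0, 0, 0]], [[0, 0, 0], [0, 0, 0]]]' --grip -1 --newtons 15

```text
clock: 16.03
ee_pos: [428.2, -249.0, 5.6]
eef_rot: [0.955, 0.296, -0.0, 0.0]
contact_force: [0.9, 0.0, 0.8]
finger_gap: 45.2
```

Emit:
play_rows --rows '[[[0, 0, 0.5], [0, 0, 0]], [[0, 0, 1.5], [0, 0, 0]], [[0.1, 0.2, 2.7], [0, 0, 0]], [[0.3, 0.6, 3.9], [0, 0, 0.3]], [[0.5, 1.3, 5.0], [0, 0, 0.8]], [[0.8, 2.2, 5.8], [0, 0, 1.4]], [[1.1, 3.3, 6.2], [0, 0, 2]], [[1.4, 4.6, 6.4], [0, 0, 2.6]]]'

```text
clock: 16.7
ee_pos: [464.6, -134.3, 168.6]
eef_rot: [0.915, 0.403, 0.001, 0.002]
contact_force: [0.8, -0.2, -0.8]
finger_gap: 45.3
```

Emit:
play_rows --rows '[[[0.3, 1.3, 0], [0, 0, 0.6]], [[0.5, 2.6, 0], [0, 0, 1.2]], [[0.6, 3.9, 0], [0, 0, 1.8]], [[0.7, 5.2, 0], [0, 0, 2.4]], [[0.7, 6.5, 0], [0, 0, 3.0]], [[0.7, 7.8, 0], [0, 0, 3.6]], [[0.7, 9.1, 0], [0, 0, 4.2]], [[0.6, 10.3, 0], [0, 0, 4.8]]]'

```text
clock: 17.37
ee_pos: [478.2, 125.6, 166.6]
eef_rot: [0.811, 0.585, 0.0, 0.001]
contact_force: [0.6, -0.3, -0.6]
finger_gap: 45.5
```

Emit:
play_rows --rows '[[[-0.1, 1.2, 0], [0, 0, 0.6]], [[-0.2, 2.4, 0], [0, 0, 1.2]], [[-0.3, 3.5, 0], [0, 0, 1.8]], [[-0.4, 4.4, 0], [0, 0, 2.1]], [[-0.4, 5.0, 0], [0, 0, 2.3]], [[-0.4, 5.3, 0], [0, 0, 2.3]], [[-0.4, 5.4, 0], [0, 0, 2.3]], [[-0.4, 5.4, 0], [0, 0, 2.3]]]'

```text
clock: 18.03
ee_pos: [468.2, 258.5, 165.8]
eef_rot: [0.749, 0.662, -0.0, 0.0]
contact_force: [0.3, 0.2, -0.1]
finger_gap: 45.4
```

Run:
```python
from h import *
from scipy.spatial.transform import Rotation as Ro
st=manip.state(); print(st["clock"],st["ee_pos"],Ro.from_quat(st["eef_rot"]).as_matrix()[:,:2].round(3),st["joints"].round(2),st["finger_gap"])
f=snap("wrist","pics/w10.png"); print("cam",-f["R"].T@f["t"])
for l in ["pocket_left","clip_a_mid"]:
    for r in manip.landmark_of(f,l):
        p=f["R"].T@(r["location"]-f["t"]); print(l,round(r["score"],2),p.round(1),pr(f,p).round())
cv2.imwrite("pics/r10.png",grid(rect(f,(468,258),11,100,3,-6.9),100,3,10))
d=snap("side","pics/d10.png")
for r in manip.landmark_of(d,"pocket_left"): print("d",round(r["score"],2),(d["R"].T@(r["location"]-d["t"])).round(1))
```

```text
18.0333 [468.2170303  258.45844253 165.84808043] [[ 0.122  0.992]
 [ 0.992 -0.122]
 [-0.     0.   ]] [ 0.45  0.28 -1.14  1.78  0.27  1.25 -0.89] 45.376548069342014
cam [477.30992828 327.78004564 328.07453762]
pocket_left 0.6 [472.6 261.4   2.5] [282. 192.]
d 0.7 [471.9 257.9   3.1]
```

View pics/w10.png

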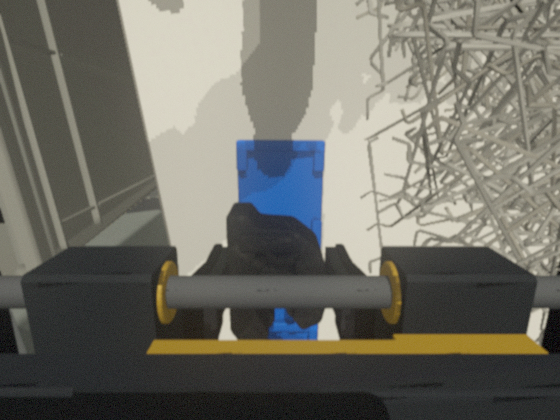

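View pics/r10.png

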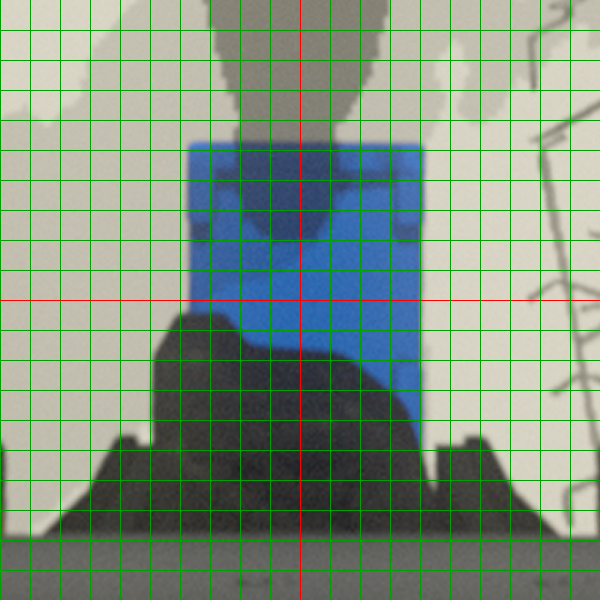

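View pics/d10.png

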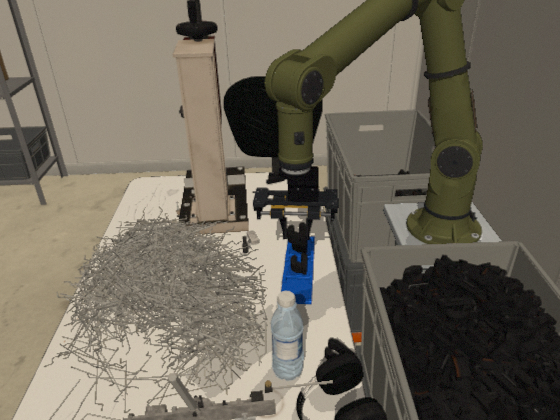

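The pocket centre comes out near (470,259), about 2 mm in +x from the current TCP. Lowering.

Emit:
play_rows --rows '[[[0.1, 0, -0.7], [0, 0, 0]], [[0.1, 0, -1.8], [0, 0, 0]], [[0.1, 0, -3.0], [0, 0, 0]], [[0.1, 0, -4.2], [0, 0, 0]], [[0.1, 0, -5.2], [0, 0, 0]], [[0.1, 0, -5.8], [0, 0, 0]], [[0.1, 0, -6.1], [0, 0, 0]], [[0.1, 0, -6.15], [0, 0, 0]]]'

```text
clock: 18.95
ee_pos: [470.5, 258.0, 11.2]
eef_rot: [0.749, 0.662, -0.001, -0.0]
contact_force: [-0.7, -0.5, 0.2]
finger_gap: 45.3
```

Emit:
play_rows --rows '[[[0, 0, 0], [0, 0, 0]], [[0, 0, 0], [0, 0, 0]], [[0, 0, 0], [0, 0, 0]], [[0, 0, 0], [0, 0, 0]], [[0, 0, 0], [0, 0, 0]], [[0, 0, 0], [0, 0, 0]], [[0, 0, 0], [0, 0, 0]], [[0, 0, 0], [0, 0, 0]]]' --grip 0.6

```text
clock: 19.62
ee_pos: [470.7, 258.5, 11.9]
eef_rot: [0.749, 0.662, 0.0, 0.0]
contact_force: [0.6, -0.7, -1.0]
finger_gap: 69.3
```

Emit:
play_rows --rows '[[[0, 0, 0.3], [0, 0, 0]], [[0, 0, 1.0], [0, 0, 0]], [[0, 0, 2.1], [0, 0, 0]], [[0, 0, 3.4], [0, 0, 0]], [[0, -0.5, 4.8], [0, 0, 0]], [[0, -1.2, 6.0], [0, 0, 0]], [[0, -2.0, 7.0], [0, 0, 0]], [[0, -3.0, 7.6], [0, 0, 0]]]'

```text
clock: 20.28
ee_pos: [471.2, 185.3, 205.0]
eef_rot: [0.748, 0.664, 0.002, 0.001]
contact_force: [-0.2, -0.6, -0.4]
finger_gap: 69.8
```

Emit:
play_rows --rows '[[[0, -1.0, 0.2], [0, 0, 0]], [[0, -1.9, 0.5], [0, 0, 0]], [[0, -2.5, 0.8], [0, 0, 0]], [[0, -2.8, 1], [0, 0, 0]], [[0, -2.9, 1], [0, 0, 0]], [[0, -2.9, 1], [0, 0, 0]], [[0, -2.9, 1], [0, 0, 0]], [[0, -2.9, 1], [0, 0, 0]]]'

```text
clock: 20.95
ee_pos: [470.3, 112.2, 226.5]
eef_rot: [0.749, 0.663, -0.0, -0.0]
contact_force: [0.2, -0.1, -1.0]
finger_gap: 69.8
```

Run:
```python
from h import *
st=manip.state(); print(st["clock"],st["ee_pos"],st["finger_gap"],st["contact_force"])
f=snap("wrist","pics/w11.png"); print("cam",-f["R"].T@f["t"])
for l in ["pocket_left","pocket_right","clip_a_mid","lug_clip_mid"]:
    for r in manip.landmark_of(f,l):
        p=f["R"].T@(r["location"]-f["t"]); print(l,round(r["score"],2),p.round(1),pr(f,p).round())
cv2.imwrite("pics/r11.png",grid(rect(f,(458,167),20,150,2,-6.9),150,2,10))
d=snap("side","pics/d11.png"); s=snap("scene","pics/s11.png")
for n,g in (("d",d),("s",s)):
  for l in ["clip_a_mid","lug_clip_mid"]:
    for r in manip.landmark_of(g,l): print(n,l,round(r["score"],2),(g["R"].T@(r["location"]-g["t"])).round(1))
cv2.imwrite("pics/z11.png",cv2.hconcat([cv2.resize(d["image"][160:320,250:350,::-1],(300,480),interpolation=3),cv2.resize(s["image"][170:280,150:290,::-1],(480,480),interpolation=3)]))
```

```text
20.95 [470.26933603 112.20074474 226.51766788] 69.80611712087816 [ 0.17064151 -0.07429996 -0.99744334]
cam [479.34704529 181.41005756 388.78952406]
pocket_left 0.85 [470.5 262.2   3.4] [261.  38.]
pocket_right 0.64 [466.5 264.5   4.5] [256.  36.]
pocket_right 0.62 [449.5  73.8   1.9] [264. 219.]
clip_a_mid 0.96 [449.6  71.2  13.8] [264. 224.]
d clip_a_mid 0.76 [449.9  69.7  19.9]
d lug_clip_mid 0.47 [ 509.7 -360.7   21.1]
s clip_a_mid 0.67 [446.4  68.4  21.5]
s lug_clip_mid 0.62 [ 513.5 -362.3   14.5]
```

View pics/w11.png

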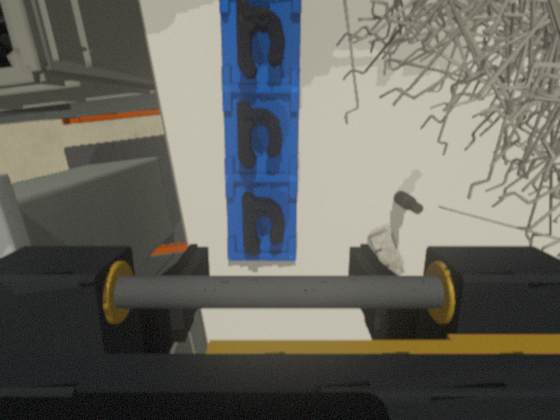

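View pics/r11.png

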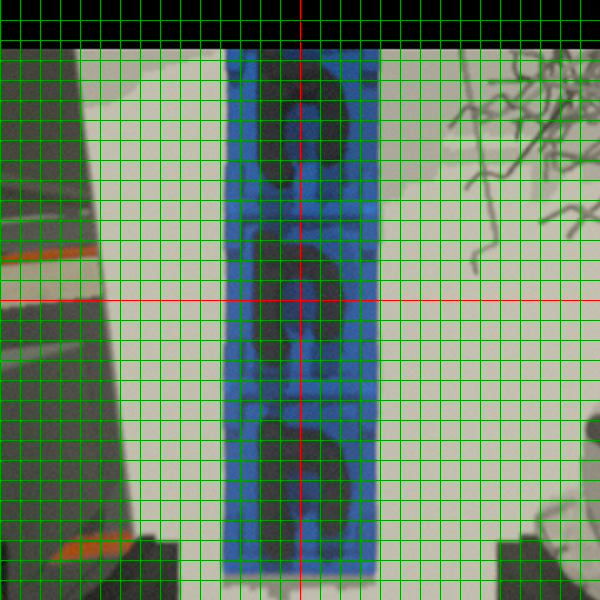

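View pics/z11.png

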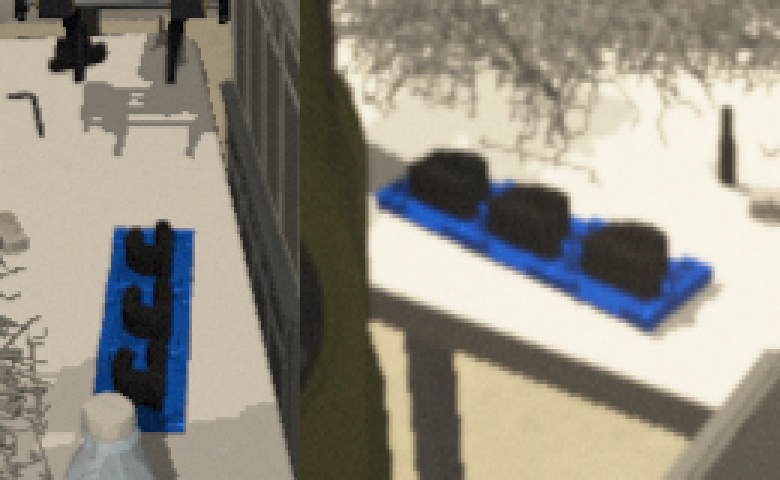

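Run:
```python
from plant import manip
st=manip.state(); print(st["clock"],abs(st["dq"]).max()); print(manip.sign_off())
```

```text
21.5 0.0027014248522246338
the job is handed in; nothing more can be done
None
```

I put both plain clips into the two empty pockets of the blue tray, one in each, and handed the job in at 21.5 s. `sign_off` gives no verdict, so I don't know the official result.

**What moved:** the plain clip near (511, -76) went into the right pocket. The one near (428, -248) went into the left pocket. I left the lugged clip where it was, near (510, -361), well away from both pockets.

**Last checks:**
- **Direction:** in the wrist, side and scene pictures, all three clips in the tray lie with backs at -x and mouths at -y.
- **Fit:** I estimate both placed clips are within about 5 mm of their pocket centres and 2° of the tray.
- **Flatness:** in the scene picture they look flat and at the same height as the middle clip.
- **Arm:** it was clear of everything, with forces near zero.

**Disagreements and gaps:**
- **Right clip:** the networks put it about 3–6 mm towards -y of the pocket centre, while my rectified picture put it within 0–4 mm. Both are inside the 13 mm limit.
- **Left clip:** the networks did not report it separately in the last pictures, so I judged it by eye and by its spacing from the middle clip. That spacing came out about 4 mm short of the 92 mm pocket pitch.

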